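Slacken the mould press by one turn of its hand wheel

TASK

The casting has set, so slacken the mould press: push its hand wheel round by the upright handle through exactly one full turn, anticlockwise as seen from above, so that the handle stops back beside the index post where it began. Push the handle gently with the outside of the fingers, without gripping it; do not touch the plaster mould in the press, and leave the loose bucket, tin and dish where they stand.

Things in the scene. Friction and masses are not known exactly. Their poses are not given: they have to be found in the camera images.
- press: Fixed grey bench press among the paint pots: round foot 80 mm across, bed 116 mm across, two steel columns, yoke, level hand wheel on top. Origin at the table surface on the press's upright axis, which is the wheel's axis; z up, y towards the index post. The post is a small steel block, 12 mm wide, on the yoke's long end, 84 mm along +y, top 192 mm above the table, just outside the rim.
- wheel (a joint): Angle of the hand wheel, rad: 0 at the start (handle beside the index post), growing anticlockwise as seen from above; one full turn is 6.283. Stiff (0.08 N m of friction, about 1.5 N at the handle), stays where it is left. Clockwise it is tight and meets a stop 0.1 rad below 0; the other way it has no stop for three turns. Each turn lifts the plate 6 mm.
- hub (a point): Centre of the hand wheel, on its upright axis, 188 mm above the table. The wheel lies level: dark steel rim 124 mm across at mid-tube, 12 mm thick, three spokes; rim and spokes at 182 to 194 mm above the table, hub up to 197 mm, the screw's end in it up to 211 mm and 6 mm higher after a turn.
- handle: The wheel's upright black handle, a slightly swelling round grip 60 mm tall and about 22 mm thick, at the end of one spoke on the rim, 62 mm from the wheel's axis. Origin at the centre of its foot, 195 mm above the table; its top is 255 mm above the table. It goes round with the wheel and spins freely on its own pin, so its own x and y axes mean nothing.
- mould: Loose two-part plaster mould, 60 x 60 x 44 mm, 0.25 kg, standing on the press's bed (60 mm above the table) under the plate, 1 mm below it at the start. Origin at the centre of its underside.
- bucket: Loose small paint bucket, 57 mm wide, 55 mm tall; origin at the centre of its underside.
- tin: Loose open paint tin, 51 mm wide, 75 mm tall; origin at the centre of its underside.
- dish: Loose shallow paint dish, 69 mm wide, 25 mm tall; origin at the centre of its underside.

How it is judged:
By the outcome, as a careful person would: the job done as asked, in the order asked, and still so for the second after the job is handed in, with the robot touching nothing.
It also fails if it takes over 62 s, if anything falls off the work surface, if the arm or the gripper's body presses on something with over 40 N, if the wrist force passes 120 N, or if a joint passes its speed limit or range.

ROBOT

A 7-joint arm with a two-finger parallel gripper is mounted at the origin on the work surface; the furniture and walls round the work are solid. World frame = base frame: x ahead of the robot, y to its left, z up, the work surface at z = 0. Lengths are in m, angles in degrees, forces in N, time in s.
With the tool pointing down it reaches from about 0.4 to 0.85 m from the base axis. Payload 10.4 kg.
Tool frame: the origin (TCP) lies midway between the tips of the shut fingers; the grasp point (between the pads) lies 19 mm behind it; z points along the fingers, y is the line along which they close (so a half turn about z gives the same grasp; the last joint's range is limited). The gripper opens to 87 mm and grips with 3 to 60 N. Pads are 19 mm wide; open, the fingers measure 117 mm over their backs; the gripper's body (75 mm by 190 mm) begins 51 mm behind the grasp point.
Start: joints at [70.841, 19.034, -3.707, 83.658, 1.238, 77.344, -5.071], TCP at [0.192, -0.595, 0.223] pointing down, gripper open.
Joint ranges: [-148.97, 148.97], [-28.65, 121.19], [-84.17, 76.75], [9.2, 138.47], [-72.65, 252.65], [3.7, 117.97], [-149.18, 149.18]. Speed limits (degrees/s): [127.2, 127.2, 159.86, 159.86, 180, 180, 180].

INTERFACE

Orientations are given as a 3x3 rotation matrix whose columns are the frame's x, y, z axes.
In Python, from rig import manip gives the robot as it stands. The module is installed in compiled form; this text tells all that it offers. Calls block until the motion is done:
- manip.move_pose(position, orientation): joint-space move of the TCP to a pose.
- manip.line_to(position, frame=None, vel=0.15): straight line of the TCP; frame=None keeps the orientation; vel is the mean speed in m/s.
- manip.move_joints(angles): joint-space move.
- manip.gripper_to(opening, grip_force=None): opening from 0.0 (shut) to 1.0 (fully open); grip_force is the grip in N (None keeps the last); returns when the fingers have stopped.
- manip.dwell(seconds).
- manip.inverse_kinematics(position, orientation): joint angles nearest the present ones, or None.
- manip.state(): the state.
- manip.capture(name): name is "scene" or "top" or "wrist"; returns (picture, depth): 400x640x3 uint8, red, green, blue; 400x640 float32, m along the optical axis (not along the pixel's ray), 0 where there is no reading.
- manip.camera_model(name): a dict with "mtx" (3x3 intrinsics, pixels), "distortion" ([k1, k2, p1, p2, k3] as OpenCV has them; the pictures are not rectified), "world_from_camera" (4x4, takes a point from camera to world coordinates); the wrist camera has in their place "tool_from_camera" (4x4, takes a point from camera to tool coordinates, whose origin is the TCP and whose axes are the flange's). Camera axes: x right, y down, z forward; pixel columns grow to the right and rows downward; lengths in m; the calibration is good to about 2 mm. A picture is of the moment at which its call begins: read the wrist's pose just before it. camera_model takes no time and is no camera call.
A pose or a line that the arm cannot do raises manip.PlanningError and nothing moves.
- manip.sign_off(): hands the job in; it is judged then, once.
The state is a dict: "time_s": time; "joint_pos": joint angles; "qd": joint speeds; "joint_torque": joint torques, N m; "tool_pos": TCP position; "tool_rot": TCP orientation; "force": force on the tool from outside, world axes, zero at the start; "moment": the same for the moment, N m; "width": opening from 0.0 (shut) to 1.0 (fully open); "grasp_force": force on a finger pad.
Only numpy, scipy, OpenCV 4.12 (cv2) and the standard library are available. Lean on these libraries where they do the work, as an engineer would, in place of code of your own. Each camera call takes 0.05 s, during which the arm holds its last target. There are 200 camera calls.

## Working session

There is one attempt and no reset: what is moved stays moved. The work goes in short steps, each a Python script; the robot and the scene stay as the last script left them, time stands still between calls to the robot, and variables do not carry over. Pictures are saved under pics/ and viewed, at most 10 in all, crops included, and the job is handed in when it is done.

```bash
mkdir -p pics; python3 - <<'E'
from rig import manip
import cv2,numpy as np
for n in("scene","top"):
    p,d=manip.capture(n); cv2.imwrite(f"pics/{n}.png",p[...,::-1]); np.save(f"pics/{n}_d.npy",d)
    m=manip.camera_model(n); print(n,np.round(m["mtx"],1).tolist(),m["distortion"],np.round(m["world_from_camera"],3).tolist())
s=manip.state();print(s["time_s"],s["tool_rot"],s["force"])
print(manip.camera_model("wrist"))
E
```

```text
scene [[394.5, 0.0, 319.0], [0.0, 394.5, 196.4], [0.0, 0.0, 1.0]] [-0.08938048  0.          0.          0.          0.        ] [[0.82, 0.288, -0.494, 0.956], [0.572, -0.422, 0.704, -0.623], [-0.006, -0.86, -0.511, 0.623], [0.0, 0.0, 0.0, 1.0]]
top [[470.1, 0.0, 317.9], [0.0, 470.1, 198.7], [0.0, 0.0, 1.0]] [-0.06630849  0.          0.          0.          0.        ] [[0.001, -0.995, 0.097, 0.361], [-1.0, 0.001, 0.024, 0.053], [-0.024, -0.097, -0.995, 1.32], [0.0, 0.0, 0.0, 1.0]]
0.1 [[ 9.51752313e-01  3.06866949e-01 -4.57895104e-04]
 [ 3.06867280e-01 -9.51751601e-01  1.16749221e-03]
 [-7.75376254e-05 -1.25167644e-03 -9.99999214e-01]] [ 0.28053817 -0.06306828 -0.56504127]
{'mtx': array([[331.05836511,   0.        , 322.83411269],
       [  0.        , 331.05836511, 201.07010202],
       [  0.        ,   0.        ,   1.        ]]), 'distortion': array([-0.06496454,  0.        ,  0.        ,  0.        ,  0.        ]), 'tool_from_camera': array([[-4.31815747e-04, -9.63598081e-01, -2.67354729e-01,
         7.30046636e-02],
       [ 9.99999777e-01, -2.80044557e-04, -6.05806576e-04,
         2.16883388e-04],
       [ 5.08882817e-04, -2.67354931e-01,  9.63597988e-01,
        -1.61790311e-01],
       [ 0.00000000e+00,  0.00000000e+00,  0.00000000e+00,
         1.00000000e+00]])}
```

View pics/scene.png

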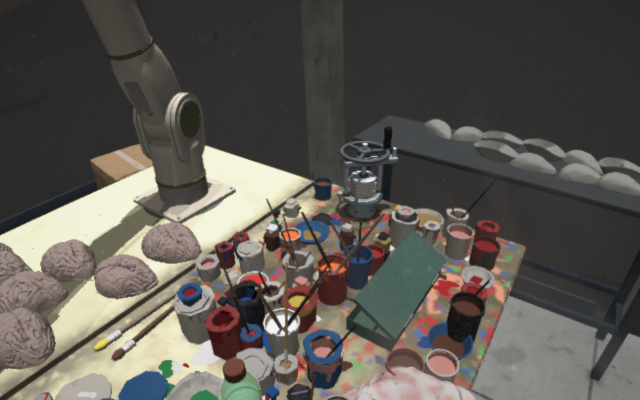

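View pics/top.png

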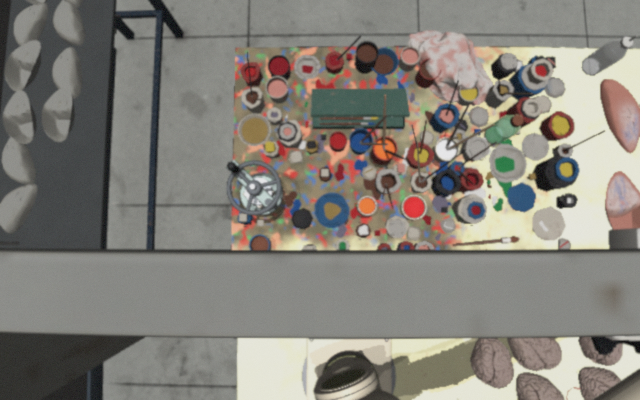

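The scene view shows the press at about (362,180), with its handle at (388,137) and the index post at (393,155). The top view has the wheel hub at about (255,188) and the handle at (233,167). A beam crosses rows 250–335, so I'll check its height.

```bash
cat > h.py <<'E'
import numpy as np,cv2
from rig import manip
def pose(n,s=None):
    m=manip.camera_model(n)
    if n!="wrist": return m,np.array(m["world_from_camera"])
    s=s or manip.state(); T=np.eye(4);T[:3,:3]=s["tool_rot"];T[:3,3]=s["tool_pos"]
    return m,T@np.array(m["tool_from_camera"])
def ray(n,uv,P=None):
    m,T=P or pose(n)
    q=cv2.undistortPoints(np.array([[uv]],float),np.array(m["mtx"]),np.array(m["distortion"]))[0,0]
    return T[:3,3],T[:3,:3]@np.array([q[0],q[1],1])
def onplane(n,uv,z,P=None):
    o,r=ray(n,uv,P); return o+r*(z-o[2])/r[2]
def depthpt(n,uv,d,P=None):
    o,r=ray(n,uv,P); return o+r*d
def cross(r1,r2):
    A=np.array([r1[1],-r2[1]]).T; t=np.linalg.lstsq(A,r2[0]-r1[0],rcond=None)[0]
    a=r1[0]+t[0]*r1[1];b=r2[0]+t[1]*r2[1]; return (a+b)/2,np.linalg.norm(a-b)
def proj(n,X,P=None):
    m,T=P or pose(n); W=np.linalg.inv(T)
    return cv2.projectPoints(np.array([X],float),cv2.Rodrigues(W[:3,:3])[0],W[:3,3],np.array(m["mtx"]),np.array(m["distortion"]))[0][0,0]
E
python3 - <<'E'
from h import *
D={n:np.load(f"pics/{n}_d.npy") for n in("scene","top")}
for n,uv in [("top",(255,188)),("top",(232,167)),("top",(350,260)),("top",(350,325)),("top",(600,300)),("top",(360,105)),("top",(250,131)),("top",(60,120)),("top",(100,230)),("scene",(325,60)),("scene",(388,127)),("scene",(388,140)),("scene",(364,152)),("scene",(410,235)),("scene",(440,245)),("scene",(370,130)),("scene",(430,165))]:
    print(n,uv,np.round(depthpt(n,uv,D[n][uv[1],uv[0]]),3),D[n][uv[1],uv[0]])
print(cross(ray("top",(255,188)),ray("scene",(365,152))),cross(ray("top",(232,167)),ray("scene",(388,127))))
t=cv2.imread("pics/top.png")[140:230,200:310];s=cv2.imread("pics/scene.png")[110:225,310:440]
a=cv2.resize(t,(400,327),interpolation=2);b=cv2.resize(s,(370,327),interpolation=2);cv2.imwrite("pics/crop.png",np.hstack([a,b]))
E
```

```text
top (255, 188) [0.497 0.232 0.202] 1.1299393
top (232, 167) [0.54  0.279 0.252] 1.085948
top (350, 260) [0.355 0.045 1.125] 0.19373739
top (350, 325) [0.328 0.045 1.126] 0.1902626
top (600, 300) [ 0.338 -0.059  1.125] 0.1890421
top (360, 105) [ 0.737 -0.03   0.08 ] 1.2687442
top (250, 131) [0.681 0.278 0.022] 1.3289965
top (60, 120) [0.725 0.851 0.007] 1.3617893
top (100, 230) [0.401 0.713 0.001] 1.3331504
scene (325, 60) [0.305 0.338 0.388] 1.1183691
scene (388, 127) [0.545 0.277 0.255] 1.0249349
scene (388, 140) [0.55  0.274 0.221] 1.0371474
scene (364, 152) [0.506 0.226 0.192] 1.040088
scene (410, 235) [0.712 0.08  0.095] 0.8848613
scene (440, 245) [ 0.75   0.212 -0.001] 1.0080563
scene (370, 130) [0.216 0.817 0.002] 1.6960198
scene (430, 165) [ 0.416  1.085 -0.219] 1.8988061
(array([0.50056952, 0.23621038, 0.18673365]), np.float64(0.004930099879732036)) (array([0.54159081, 0.27981346, 0.25264048]), np.float64(0.004590041335451375))
```

View pics/crop.png

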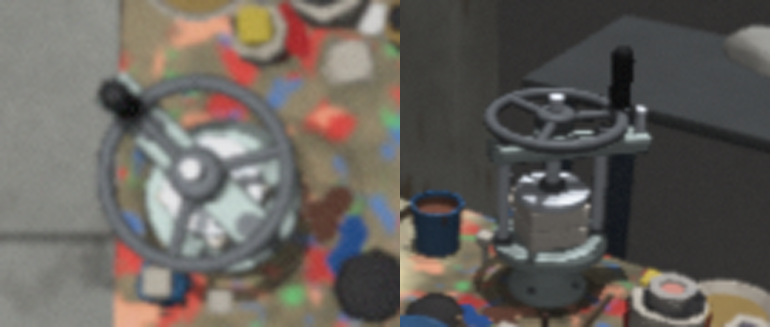

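The hub is at about (0.499, 0.235). The handle is at (0.542, 0.279, top 0.253), which gives a radius of 61 mm, so that agrees with the text. The index direction is about 45°. The remaining concern is the pillar, so I'll check its extent and whether the arm can reach all the way round the circle.

```bash
python3 - <<'E'
from h import *
D=np.load("pics/scene_d.npy")
for u in range(296,352,6): print(u,np.round(depthpt("scene",(u,60),D[60,u]),3),np.round(depthpt("scene",(u,150),D[150,u]),3))
# top: anything tall (z>.12) within 0.3 of hub
d=np.load("pics/top_d.npy");m,T=pose("top")
vv,uu=np.mgrid[0:400:3,0:640:3];uv=np.stack([uu,vv],-1).reshape(-1,1,2).astype(float)
q=cv2.undistortPoints(uv,np.array(m["mtx"]),np.array(m["distortion"]))[:,0]
z=d[::3,::3].reshape(-1);P=(np.c_[q,np.ones(len(q))]*z[:,None])@T[:3,:3].T+T[:3,3]
k=(z>0)&(P[:,2]>.13)&(P[:,2]<1);print(np.round(P[k][::8],2).tolist())
hub=np.array([.499,.235])
for yaw in (-45,45,135,-135,0,-90):
    a=np.radians(yaw);R=np.array([[np.cos(a),np.sin(a),0],[np.sin(a),-np.cos(a),0],[0,0,-1]])
    out=[]
    for th in range(20,380,30):
        t=np.radians(th);p=hub+.066*np.array([np.cos(t),np.sin(t)])
        j=manip.inverse_kinematics([*p,.22],R); out.append(None if j is None else np.round(j).astype(int).tolist())
    print(yaw,sum(o is None for o in out),out[::3])
E
```

```text
296 [-0.382  1.077  0.187] [-0.415  1.091 -0.351]
302 [-0.347  1.084  0.19 ] [-0.36   1.078 -0.332]
308 [0.246 0.337 0.382] [-0.319  1.083 -0.324]
314 [0.269 0.335 0.385] [0.262 0.338 0.096]
320 [0.29  0.335 0.387] [0.284 0.341 0.1  ]
326 [0.309 0.337 0.389] [0.31  0.337 0.108]
332 [0.312 0.364 0.385] [0.324 0.351 0.107]
338 [0.311 0.398 0.379] [0.323 0.388 0.092]
344 [-0.084  1.079  0.22 ] [-0.077  1.09  -0.266]
350 [-0.054  1.087  0.222] [-0.027  1.07  -0.247]
[[0.91, -0.03, 0.14], [0.88, -0.71, 0.2], [0.87, -0.71, 0.2], [0.87, -0.71, 0.19], [0.86, -0.71, 0.17], [0.86, -0.72, 0.16], [0.85, -0.71, 0.14], [0.75, -0.27, 0.13], [0.72, 0.22, 0.18], [0.68, -0.08, 0.18], [0.68, -0.42, 0.17], [0.68, -0.41, 0.15], [0.67, -0.28, 0.15], [0.66, -0.09, 0.15], [0.66, -0.42, 0.15], [0.66, -0.41, 0.14], [0.63, -0.26, 0.14], [0.61, -0.08, 0.17], [0.59, -0.28, 0.19], [0.58, -0.12, 0.19], [0.56, 0.26, 0.19], [0.54, 0.29, 0.25], [0.55, 0.22, 0.19], [0.55, 0.27, 0.17], [0.54, 0.27, 0.16], [0.53, 0.26, 0.19], [0.52, 0.26, 0.2], [0.52, 0.28, 0.17], [0.52, 0.18, 0.19], [0.51, 0.23, 0.2], [0.51, -0.29, 0.2
[... 3068 characters left out ...]
one, [-70, 13, 54, 98, -11, 75, -148]]
45 0 [[17, 32, -65, 83, 29, 83, -93], [-4, 15, -38, 92, 9, 76, -89], [6, 4, -38, 103, 3, 74, -78], [35, 25, -73, 93, 24, 80, -86]]
135 0 [[15, 30, -61, 83, 26, 82, -1], [12, 21, -60, 91, 18, 78, -5], [17, 5, -50, 102, 4, 74, 11], [36, 26, -75, 93, 26, 81, 3]]
-135 0 [[20, 35, -71, 83, 33, 85, 84], [19, 26, -71, 91, 25, 81, 80], [36, 11, -72, 102, 10, 75, 96], [34, 24, -71, 93, 23, 80, 95]]
0 0 [[8, 25, -49, 83, 19, 80, -132], [-43, 11, 8, 94, -2, 75, -125], [-39, 1, 8, 105, 0, 74, -121], [30, 21, -64, 93, 19, 78, -127]]
-90 0 [[20, 35, -71, 83, 33, 85, 129], [19, 26, -71, 91, 25, 81, 125], [36, 11, -72, 102, 10, 75, 141], [34, 24, -71, 93, 23, 80, 140]]
```

```bash
cat >> h.py <<'E'
def Rz(yaw):
    a=np.radians(yaw);return np.array([[np.cos(a),np.sin(a),0],[np.sin(a),-np.cos(a),0],[0,0,-1]])
E
python3 - <<'E'
from h import *
s=manip.state();p=s["tool_pos"]
manip.line_to([p[0],p[1],.42],vel=.3)
manip.move_pose([.457,.193,.42],Rz(45)); manip.gripper_to(0.0,10)
s=manip.state();print(s["time_s"],np.round(s["joint_pos"]),s["tool_pos"],s["width"],s["force"])
img,d=manip.capture("wrist");cv2.imwrite("pics/w1.png",img[...,::-1]);np.save("pics/w1_d.npy",d)
np.savez("pics/w1.npz",T=pose("wrist",s)[1])
E
```

```text
5.35 [  9.   3. -39.  80.   2.  98. -75.] [0.45699326 0.19300395 0.41998617] 0.003550392498283119 [-0.12758235  0.36990617 -0.38778263]
```

View pics/w1.png

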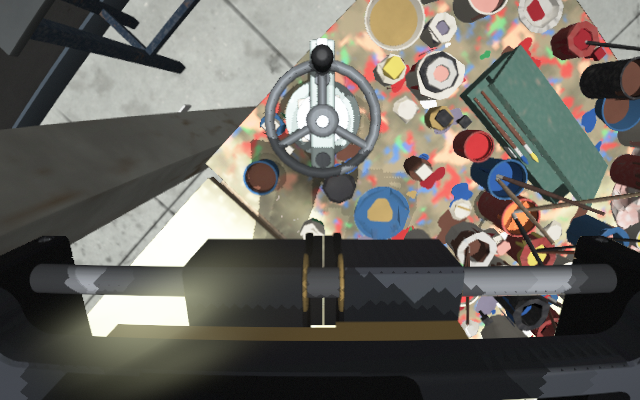

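The wrist view shows the hub's screw end at about (322,121), the handle top at (322,55) and the index post's yoke end at (322,42). The shut fingers are at (323,280), about 40 px wide. Next I'll refine the hub and handle positions.

```bash
python3 - <<'E'
from h import *
T=np.load("pics/w1.npz")["T"];m=manip.camera_model("wrist");P=(m,T)
im=cv2.imread("pics/w1.png");d=np.load("pics/w1_d.npy")
W,H=P,None
def cloud(u0,u1,v0,v1):
    vv,uu=np.mgrid[v0:v1,u0:u1];uv=np.stack([uu,vv],-1).reshape(-1,1,2).astype(float)
    q=cv2.undistortPoints(uv,np.array(m["mtx"]),np.array(m["distortion"]))[:,0];z=d[v0:v1,u0:u1].reshape(-1)
    return ((np.c_[q,np.ones(len(q))]*z[:,None])@T[:3,:3].T+T[:3,3])[z>0]
C=cloud(255,390,30,185)
hd=C[(C[:,2]>.245)&(C[:,2]<.27)];lo,hi=hd.min(0),hd.max(0);print("handle top",len(hd),hd.mean(0),hi-lo)
r=C[(C[:,2]>.185)&(C[:,2]<.2)];c0=np.array([.499,.235]);rr=np.hypot(*(r[:,:2]-c0).T);r=r[(rr>.05)&(rr<.075)]
A=np.c_[2*r[:,:2],np.ones(len(r))];x=np.linalg.lstsq(A,(r[:,:2]**2).sum(1),rcond=None)[0];print("rim",len(r),x[:2],np.sqrt(x[2]+x[:2]@x[:2]),r[:,2].mean())
print("hub ray",onplane("wrist",(322,121),.211,P),"handle ray",onplane("wrist",(322,55),.255,P),"post",onplane("wrist",(322,42),.186,P))
v=hd.mean(0)[:2]-x[:2];print(np.linalg.norm(v),np.degrees(np.arctan2(v[1],v[0])))
F=cloud(290,360,240,320);F=(F-np.array([.457,.193,.42]))@Rz(45)
for lo in(-.06,-.045,-.03,-.02,-.01): 
    f=F[(F[:,2]>lo)&(F[:,2]<lo+.012)&(abs(F[:,1])<.03)]; print(lo,len(f),f.min(0) if len(f) else"",f.max(0) if len(f) else"")
E
```

```text
handle top 406 [0.5423182  0.28037614 0.25240723] [0.02032531 0.02048254 0.01163775]
rim 3470 [0.4995294  0.23656506] 0.06095806661988221 0.19236668753825298
hub ray [0.4994209  0.23679219 0.211     ] handle ray [0.54292876 0.28001546 0.255     ] post [0.55985165 0.2972164  0.186     ]
0.06123963680372103 45.67632335977966
-0.06 540 [-0.00747527 -0.00507854 -0.05580204] [ 0.00544287  0.00505617 -0.04802608]
-0.045 102 [ 0.00920875 -0.00620658 -0.03915948] [ 0.01190381  0.00611557 -0.03305129]
-0.03 360 [ 0.00116575 -0.00778725 -0.02997681] [ 0.01199774  0.00763388 -0.01801876]
-0.02 344 [ 0.00080548 -0.00871345 -0.01998714] [ 0.01142718  0.00855229 -0.00800529]
-0.01 79 [ 0.00873839 -0.00871345 -0.00999976] [ 0.01092683  0.00855229 -0.00458328]
```

The hub is at (0.4995, 0.2366), the start direction is 45.5° and the rim height of 0.192 agrees with the text. The shut fingers are about 18–20 mm square at the tips. I'll descend behind the handle and push to about 340°, watching the force.

```bash
cat >> h.py <<'E'
HUB=np.array([.4995,.2366]);A0=45.5;YAW=45;HX,HY,RH=.010,.009,.011
def push_xy(deg,extra=0):
    t=np.radians(A0+deg);h=.062*np.array([np.cos(t),np.sin(t)]);tg=np.array([-np.sin(t),np.cos(t)])
    R=Rz(YAW)[:2,:2]
    for d in np.arange(.05,.01,-.0001):
        l=abs(R.T@(-tg*d)); g=np.hypot(*np.maximum(l-[HX,HY],0))
        if g<RH: break
    return HUB+h-tg*(d+extra)
Z=.212
def go(a,b,step,vel=.05):
    F=[]
    for x in np.linspace(a,b,int(round(abs(b-a)/step))+1)[1:]:
        manip.line_to([*push_xy(x),Z],vel=vel); f=np.array(manip.state()["force"]);F.append(np.round(f,1).tolist())
        if np.linalg.norm(f)>15: print("ABORT at",x,f);break
    s=manip.state();print(s["time_s"],np.round(s["joint_pos"]),F);return F
def snap(name):
    s=manip.state();im,d=manip.capture("wrist");cv2.imwrite(f"pics/{name}.png",im[...,::-1]);np.savez(f"pics/{name}.npz",T=pose("wrist",s)[1],d=d)
E
python3 - <<'E'
from h import *
p=push_xy(0,.014);print(p)
manip.line_to([*p,.30],vel=.15);manip.line_to([*p,Z],vel=.1)
f=manip.state();print(f["time_s"],f["tool_pos"],f["force"])
go(0,40,10); snap("w2")
E
```

```text
[0.56720689 0.25699061]
7.75 [0.56749249 0.25724603 0.21276912] [ 0.77753496 -0.31717202  0.59938767]
9.4667 [ -2.  22. -40.  86.  14.  78. -88.] [[-0.5, -0.9, 0.4], [-1.1, -1.0, 0.0], [-0.7, -0.6, -0.2], [0.3, 0.2, 0.3]]
```

View pics/w2.png

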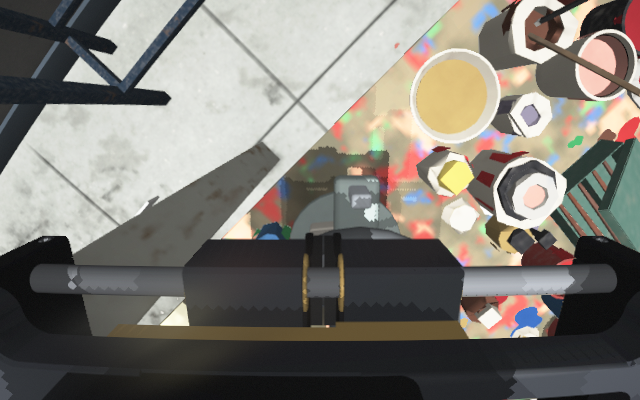

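This wrist view shows the yoke end with the index post at about (357,190). The handle has gone from beside it and is hidden behind the gripper. I'll check from the scene camera.

```bash
python3 - <<'E'
from h import *
go(40,60,10)
o=[]
for n,b in(("scene",(100,230,300,460)),("top",(130,250,180,340))):
    p,_=manip.capture(n);o.append(cv2.resize(p[b[0]:b[1],b[2]:b[3],::-1],(390,300),interpolation=2))
cv2.imwrite("pics/c2.png",np.hstack(o))
E
```

```text
10.2833 [ -3.  20. -41.  89.  13.  77. -90.] [[-0.4, -0.3, 0.3], [0.4, -0.1, 0.3]]
```

View pics/c2.png

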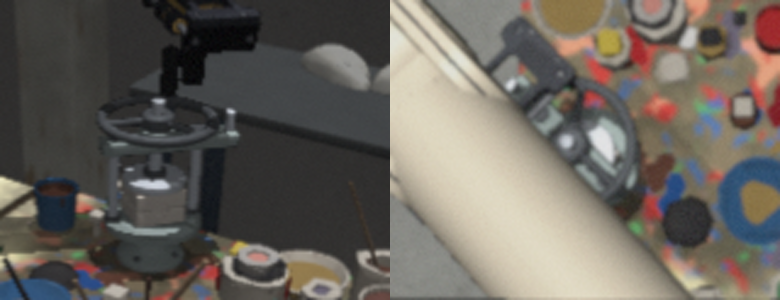

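The handle now sits to the left of the fingers and has moved well past the post, so the push works. I'll carry on.

```bash
python3 - <<'E'
from h import *
go(60,345,9.5)
p,_=manip.capture("scene");a=cv2.resize(p[100:230,300:460,::-1],(480,390),interpolation=2);cv2.imwrite("pics/c3.png",a)
E
```

```text
21.4833 [  0.  22. -37.  84.  13.  78. -82.] [[0.6, 0.2, -0.6], [-0.0, -0.2, 0.2], [0.6, -0.6, -1.1], [-0.4, -1.3, -0.6], [-0.8, 0.0, -0.2], [0.3, 1.0, -1.0], [-0.3, -1.1, -0.6], [-0.5, -0.5, 0.7], [0.0, 0.5, -0.4], [-0.4, -0.1, -0.1], [0.3, 1.2, 0.6], [0.0, 0.1, -0.0], [-0.5, -0.4, 0.5], [0.1, -0.4, -0.4], [-0.1, -0.5, -0.4], [-0.1, 0.7, 0.1], [-0.0, -0.3, -0.7], [-0.1, 0.3, 0.6], [0.2, 0.3, -0.2], [-1.0, 1.2, 0.2], [-0.2, 0.5, -0.8], [-0.0, -0.3, -0.4], [-0.2, 0.2, -0.3], [-0.0, 0.1, 0.2], [-0.1, -0.5, -0.1], [-0.4, -0.1, -0.3], [0.5, -0.9, -0.5], [-0.1, -0.8, 0.2], [-0.3, -0.2, -1.0], [-1.1, 0.7, -0.2]]
```

View pics/c3.png

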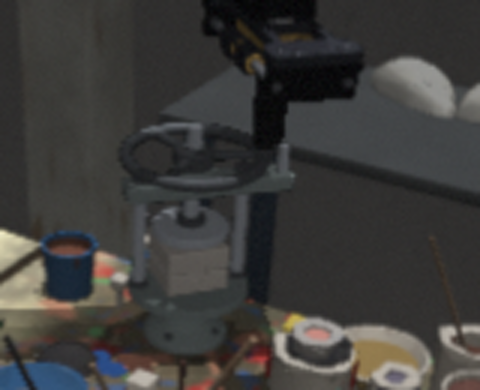

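The fingers are now close to the post and hide the handle. I'll back off, rise and measure the handle's angle.

```bash
cat >> h.py <<'E'
def measure(deg,name):
    p=push_xy(deg,.014);manip.line_to([*p,Z],vel=.08);manip.line_to([*p,.30],vel=.15)
    manip.line_to([.457,.193,.42],vel=.2);manip.dwell(.3);snap(name)
    z=np.load(f"pics/{name}.npz");d,T=z["d"],z["T"];m=manip.camera_model("wrist")
    vv,uu=np.mgrid[20:200,240:400];q=cv2.undistortPoints(np.stack([uu,vv],-1).reshape(-1,1,2).astype(float),np.array(m["mtx"]),np.array(m["distortion"]))[:,0]
    zz=d[20:200,240:400].reshape(-1);C=((np.c_[q,np.ones(len(q))]*zz[:,None])@T[:3,:3].T+T[:3,3])[zz>0]
    h=C[(C[:,2]>.245)&(C[:,2]<.27)];r=C[(C[:,2]>.185)&(C[:,2]<.206)];rr=np.hypot(*(r[:,:2]-HUB).T);r=r[(rr>.05)&(rr<.075)]
    c=h.mean(0);v=c[:2]-HUB;a=np.degrees(np.arctan2(v[1],v[0]))
    print("handle",len(h),c,"r",np.hypot(*v),"angle",a,"rel to first 45.7:",a-45.676,"rim z",r[:,2].mean(),"t",manip.state()["time_s"])
E
python3 - <<'E'
from h import *
measure(345,"w3")
E
```

```text
handle 410 [0.54875587 0.27296518 0.25236628] r 0.06122554207678712 angle 36.43813482706892 rel to first 45.7: -9.23786517293108 rim z 0.1924335847224012 t 23.95
```

View pics/w3.png

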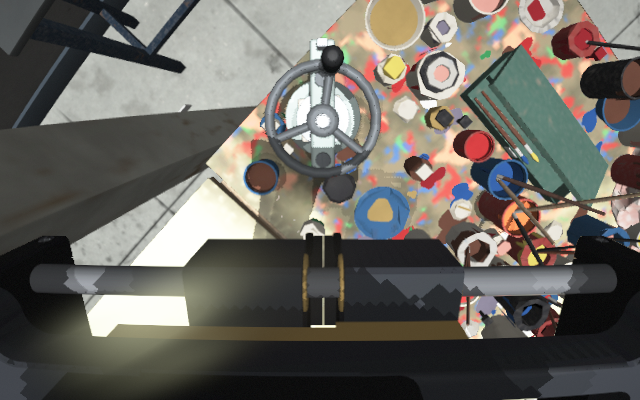

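The handle is at −9.2° instead of the −15° I commanded. That means the finger backs are about 15 mm from centre, as the text says. I'll use 15 mm, push to −2°, and measure again.

```bash
sed -i 's/HX,HY,RH=.010,.009,.011/HX,HY,RH=.010,.015,.011/' h.py; python3 - <<'E'
from h import *
p=push_xy(-9.2,.012);manip.line_to([*p,.30],vel=.2);manip.line_to([*p,Z],vel=.1);print(manip.state()["force"])
go(-14,-2,2,.02)
measure(-2,"w4")
E
```

```text
[-0.05506881 -0.36999683  0.34104896]
27.9583 [ -1.  23. -37.  84.  14.  78. -84.] [[-0.9, -0.1, 0.7], [-0.1, -0.2, -0.6], [-0.6, -0.8, 0.4], [1.1, -0.7, -0.2], [1.1, -0.4, -0.1], [0.0, -1.6, 0.9]]
handle 411 [0.54433184 0.27817971 0.25230857] r 0.06114544601898573 angle 42.84466965689567 rel to first 45.7: -2.8313303431043337 rim z 0.19238909343218813 t 30.3917
```

```bash
python3 - <<'E'
from h import *
p=push_xy(-2.8,.012);manip.line_to([*p,.30],vel=.2);manip.line_to([*p,Z],vel=.1)
go(-6,0.8,1.7,.015)
measure(0.8,"w5")
E
```

```text
34.1417 [ -1.  23. -38.  84.  14.  78. -84.] [[-0.1, -0.9, 0.2], [0.9, 0.9, 0.1], [0.5, -0.1, 0.5], [0.9, -0.6, -0.1]]
handle 407 [0.54254631 0.28018015 0.25243341] r 0.0612553174291147 angle 45.35308184207705 rel to first 45.7: -0.322918157922949 rim z 0.1924250632186028 t 36.5833
```

View pics/w5.png

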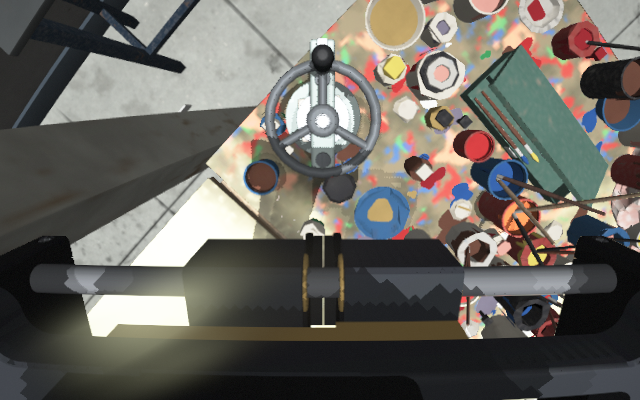

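The handle is at (322,57), beside the post again and within 0.3° of where it began. The bucket, tin and dish look undisturbed, and the arm is clear of everything.

```bash
python3 -c "
from rig import manip
print(manip.sign_off())"
```

```text
the job is handed in; nothing more can be done
None
```

I pushed the hand wheel one full turn anticlockwise, and the handle stopped beside the index post, measured about 0.3° short of where it began; the job was handed in at about 37 s with the arm clear of everything.

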